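# Shut the chest drawer and the keepsake box

### The job

Close up the display for the night: push the open upper drawer of the little chest fully home and push the keepsake box's lid over and down until it is fully shut, in either order, leaving the tealight inside the box. Only push with the fingertips - pinch and lift nothing - and leave the chest, the box and everything else standing where they are.

Things in the scene. Friction and masses are not known exactly. Their poses are not given: they have to be found in the camera images.
- chest: light-wood chest, 139 deep (x) x 140 x 144 mm, 1 kg, loose. Origin: centre of underside on the dresser top (z=0); front faces its -x, roughly to the robot. Two drawers with brass knobs; lower one fixed shut, its knob's front at x=-70, z=29. Upper one open. Shut fronts lie at x=-50; the top board (z 135-144) overhangs them to x=-56, so push the knob, not the face, with a finger pointing down.
- chest_drawer1 (a joint): how far the upper drawer is out, m: 0 = fully shut, at most 0.06. It slides along the chest's x axis (opens to -x) with very light friction (0.3 N), no spring or catch; it stays where it is left.
- drawer_knob (a point): centre of the front face of the upper drawer's round brass knob (17 mm across, sticking 20 mm out of the drawer front), 97 mm above the dresser top. It moves with the drawer; with the drawer shut it lies at x=-70 mm in the chest's frame. Axes as the chest's.
- box: dark wooden keepsake box with hinged lid and green lining, 82 mm deep (x) x 114 wide (y), 62 tall when shut, 0.9 kg, loose. Origin: centre of underside on the dresser top (z=0); front faces its -x, roughly to the robot. Rim of the lower part at z=42, inner floor z=5. The hinge line runs along y at the back, at x=+43, z=43.
- box_lid (a joint): lid angle, rad: 0 = shut, 1.57 = upright, at most 1.83; starts 1.3 to 1.7. The lid reaches 84 mm from hinge to front edge; its outer face lies 19 mm off the hinge plane. The hinge is stiff (0.12 N m): the lid stays at any angle it is left, so it must be pushed all the way, from behind while upright, then from above.
- lid_edge (a point): middle of the front edge of the lid's outer face (furthest from the hinge). Lid shut: x=-41, z=62 mm in the box's frame; upright: x=+62, z=127. Axes turn with the lid: z is the outward normal of its outer face, x points from this edge to the hinge.
- tealight_in: tealight (white candle in a silver cup, 40 mm across, 21 mm tall) standing loose on the floor of the keepsake box. Origin: centre of its underside.
- tealight_out: second tealight, white candle in a silver cup 40 mm across, 21 mm tall, standing on the dresser top between the chest and the box. A bystander, loose, to be left alone. Origin: centre of its underside.
- crystal_rose: pink pointed crystal, 31x27 mm, 70 mm tall, standing between the chest and the box, further back. A bystander, loose, to be left alone. Origin: centre of its underside.
- salve_tin: round salve tin with a dark green lid, 53 mm across, 22 mm tall, at the left side. A bystander, loose, to be left alone. Origin: centre of its underside.
- crystal_jade: green pointed crystal, 36x32 mm, 69 mm tall, at the left side. A bystander, loose, to be left alone. Origin: centre of its underside.
- counter_bell: brass counter bell on a black foot, 71 mm across, 62 mm tall, at the right side. A bystander, loose, to be left alone. Origin: centre of its underside.
- crystal_quartz: white pointed crystal, 34x30 mm, 74 mm tall, at the right side. A bystander, loose, to be left alone. Origin: centre of its underside.
Mind the look-alikes: they are no part of the job. Leave any purple look-alike of the tealight_in alone.

How it is judged:
At the end, for the whole second after the job is handed in: The upper drawer is out by less than 4 mm and the lid is within 0.06 rad of shut; chest and box stand upright (within 0.05 rad), at rest and within 35 mm of where they stood; the tealight is still in the box; every bystander is within 20 mm of where it stood (value of joint chest_drawer1 below 0.004 m and value of joint box_lid below 0.06 rad and distance of each of chest, box from where it was at the start of the episode below 0.035 m and angle between each of chest, box's own z axis and vertical below 0.05 rad and linear speed of each of chest, box below 0.01 m/s and x of tealight_in in the frame of box between -0.04 and 0.04 m and y of tealight_in in the frame of box between -0.05 and 0.05 m and z of tealight_in in the frame of box below 0.03 m and distance of each of tealight_out, crystal_rose, salve_tin, crystal_jade, counter_bell, crystal_quartz from where it was at the start of the episode below 0.02 m); the robot touches nothing.
It fails at once if the chest or the keepsake box is lifted (15 mm) or tipped (0.25 rad) (height (world z) of any of chest, box above 0.015 m or angle between any of chest, box's own z axis and vertical above 0.25 rad).
It fails at once if the tealight is lifted out of the keepsake box (z of tealight_in in the frame of box above 0.045 m).
It fails at once if a bystander is lifted, or moved by more than 30 mm (distance of any of tealight_out, crystal_rose, salve_tin, crystal_jade, counter_bell, crystal_quartz from where it was at the start of the episode above 0.03 m or height (world z) of any of tealight_out, crystal_rose, salve_tin, crystal_jade, counter_bell, crystal_quartz above 0.015 m).
It also fails if it takes over 48 s, if anything falls off the work surface, if the arm or the gripper's body presses on something with over 40 N, if the wrist force passes 120 N, or if a joint passes its speed limit or range.

### The arm

A 7-joint arm with a two-finger parallel gripper is mounted at the origin on a cart in front of the work surface, level with it; the furniture and walls round the work are solid. World frame = base frame: x ahead of the robot, y to its left, z up, the work surface at z = 0. Lengths are in m, angles in rad, forces in N, time in s.
With the tool pointing down it reaches from about 0.4 to 0.85 m from the base axis. Payload 10.4 kg.
Tool frame: the origin (TCP) lies midway between the tips of the shut fingers; the grasp point (between the pads) lies 19 mm behind it; z points along the fingers, y is the line along which they close (so a half turn about z gives the same grasp; the last joint's range is limited). The gripper opens to 87 mm and grips with 3 to 60 N. Pads are 19 mm wide; open, the fingers measure 117 mm over their backs; the gripper's body (75 mm by 190 mm) begins 51 mm behind the grasp point.
Start: joints at [-1.301, 0.332, -0.065, 1.46, 0.022, 1.35, -0.088], TCP at [0.18, 0.598, 0.223] pointing down, gripper open.
Joint ranges: [-2.6, 2.6], [-0.5, 2.12], [-1.47, 1.34], [0.16, 2.42], [-1.27, 4.41], [0.06, 2.06], [-2.6, 2.6]. Speed limits (rad/s): [2.22, 2.22, 2.79, 2.79, 3.14, 3.14, 3.14].

### API

Orientations are given as a unit quaternion [x, y, z, w].
In Python, from bench import r gives the robot as it stands.
- The arm moves only by the tool arm_command, never from a script. Its argument "moves" is one flat list of numbers, 4 for each row, row after row: the shift along the tool's x, y, z in cm, then the turn about the tool's z in degrees. A call has 1 to 12 rows; each row shifts and turns the commanded pose from where the row before left it, along the tool's axes as they then stand; what a row does not reach is not made up. A row lasts 1/12 s, in which the tool goes at most 41.7 mm and 7.16 degrees, less where a joint would pass 70% of its speed; a pose out of reach is approached as far as the arm can. A call with a gripper value outside its range is refused whole. "fingers" is the opening in per cent of the stroke, from 0 (shut) to 100 (fully open), set as the call begins (left out, the last holds). The fingers move at their own pace and stop on an object; "squeeze" is the grip in N (left out, the last holds). Time passes only in rows, so rows that do not move let the fingers close. It gives the time, the measured TCP pose, the force, the opening and the grip force at its end, in the units of the state.
- r.read_state(): the state, without advancing time (a new reading comes with each control period).
- r.camera(name): name is "scene" or "top" or "wrist"; returns the picture (400x640x3 uint8, red, green, blue); there is no depth.
- r.camera_info(name): a dict with "fx", "fy", "cx", "cy" (pixels), "origin" and "attitude" of the camera in the world. Camera axes: x right, y up, looking along -z (the intrinsics and any distortion apply to the point x, -y, -z); pixel columns grow to the right and rows downward; lengths in m; the calibration is good to about 2 mm. The wrist camera is an equidistant fisheye: a pixel r from the principal point sees the ray r / f radians off the axis. A picture is of the moment at which its call begins: read the wrist's pose just before it. camera_info takes no time and is no camera call; for the wrist camera it gives the pose at the moment of the call.
- r.close_job(): hands the job in; it is judged then, once.
The state is a dict: "time": time; "joint_positions": joint angles; "joint_vel": joint speeds; "joint_torque": joint torques, N m; "ee_pos": TCP position; "eef_rot": TCP orientation; "ft_force": force on the tool from outside, world axes, zero at the start; "torque": the same for the moment, N m; "width": finger opening in m; "grip_force": force on a finger pad.
Only numpy, scipy, OpenCV 4.12 (cv2) and the standard library are available. Lean on these libraries where they do the work, as an engineer would, in place of code of your own. Each camera call takes 0.05 s, during which the arm holds its last target. There are 200 camera calls.

## Working session

There is one attempt and no reset: what is moved stays moved. The work goes in short steps, Python scripts to look and compute and a tool call to move; the robot and the scene stay as the last step left them, time stands still between calls to the robot, and variables do not carry over. Pictures are saved under pics/ and viewed, at most 10 in all, crops included, and the job is handed in when it is done.

Besides the shell and the picture viewer there is one more tool, called as name(argument=value, ...) on one line, values as JSON. arm_command: Moves the arm, as the interface text tells. Its arguments: {"type":"object","properties":{"moves":{"type":"array"},"fingers":{"type":"number"},"squeeze":{"type":"number"}},"required":["moves"]}

```bash
mkdir -p pics; ls; python3 - <<'E'
from bench import r
import cv2
for n in("scene","top"):
    cv2.imwrite(f"pics/{n}0.png",r.camera(n)[:,:,::-1]); print(n,r.camera_info(n))
s=r.read_state();print(s["time"],s["ee_pos"],s["eef_rot"],s["width"])
E
```

```text
pics
scene {'fx': 516.0475463478704, 'fy': 516.0475463478704, 'cx': 308.5746451871612, 'cy': 203.37220391112126, 'origin': array([-0.54470624,  0.17173625,  1.51227624]), 'attitude': array([-0.20348548,  0.23509348,  0.72839557, -0.61054451])}
top {'fx': 475.38355684925887, 'fy': 475.38355684925887, 'cx': 320.2096571007809, 'cy': 198.09397364607585, 'origin': array([0.23393439, 0.00943327, 1.38419616]), 'attitude': array([-0.06424676,  0.07357041,  0.70546096, -0.70198617])}
0.1 [0.1803014  0.59805847 0.22182684] [ 1.45910524e-01  9.89297578e-01 -6.44442002e-04 -7.89043101e-05] 0.08700059377173425
```

View pics/scene0.png

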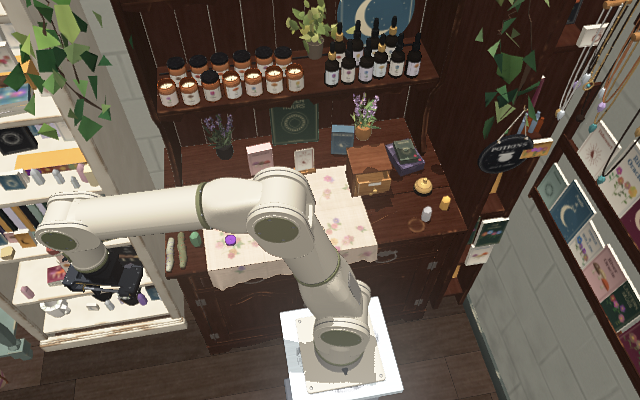

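View pics/top0.png

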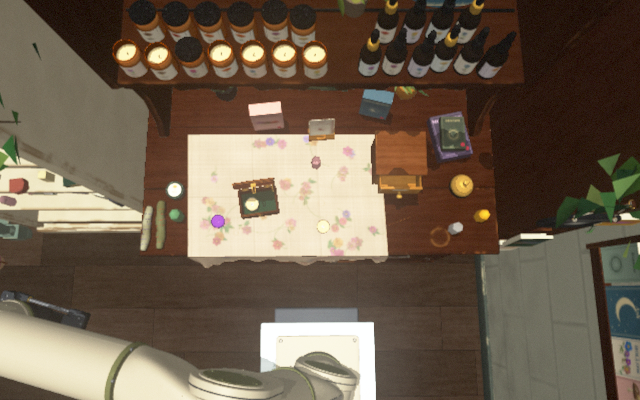

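The top picture shows the box at about (258,200) with its lid upright at the back, and the chest at (400,160) with its drawer pulled out and the knob near (399,196). The tealight in the box is at (252,204). Its look-alikes are the purple one at (218,221) and tealight_out at (323,227). The salve tin is at (175,190). Next I'll take enlarged crops.

```bash
python3 - <<'E'
import cv2
i=cv2.imread("pics/top0.png")
a=cv2.resize(i[165:235,205:300],None,fx=8,fy=8,interpolation=cv2.INTER_CUBIC)
b=cv2.resize(i[125:205,355:455],None,fx=8,fy=7.5/1,interpolation=cv2.INTER_CUBIC)
cv2.imwrite("pics/box.png",a);cv2.imwrite("pics/chest.png",cv2.resize(i[125:205,360:460],None,fx=7.0,fy=7.0,interpolation=cv2.INTER_CUBIC))
E
```

```text
(no output)
```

View pics/box.png

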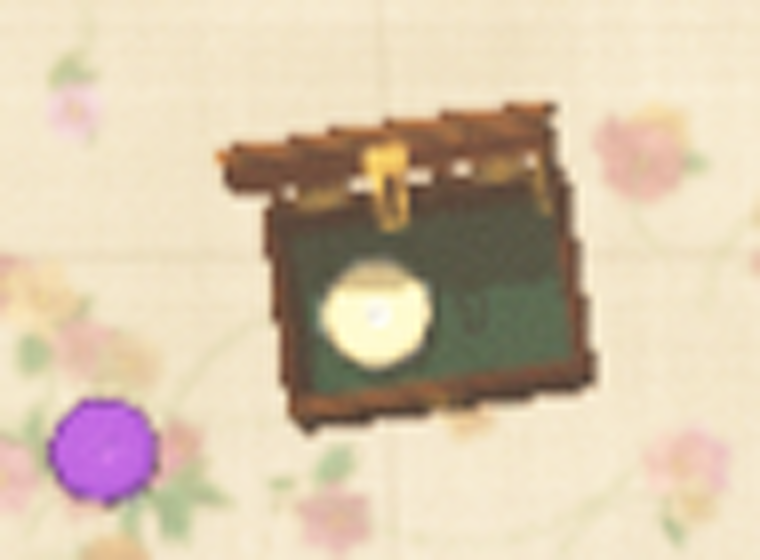

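View pics/chest.png

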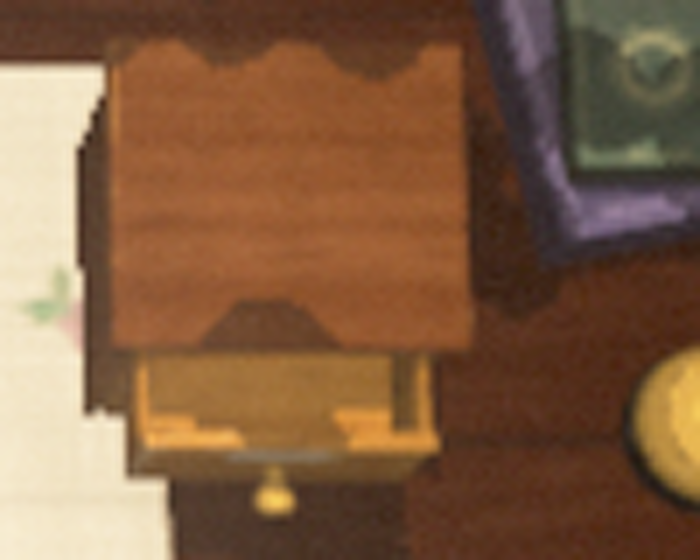

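```bash
cat > h.py <<'E'
from bench import r
import numpy as np
from scipy.spatial.transform import Rotation as R
def cam(n):
    c=r.camera_info(n); return c,R.from_quat(c["attitude"])
def ray(n,u,v,z):
    c,A=cam(n); d=A.apply([(u-c["cx"])/c["fx"],-(v-c["cy"])/c["fy"],-1]); o=c["origin"]
    return o+d*(z-o[2])/d[2]
def proj(n,p):
    c,A=cam(n); q=A.inv().apply(np.array(p)-c["origin"]); return np.array([c["cx"]+c["fx"]*q[0]/-q[2],c["cy"]-c["fy"]*q[1]/-q[2]])
E
python3 - <<'E'
from h import *
np.set_printoptions(precision=4,suppress=True)
def B(u,v,z):return ray("top",205+u/8,165+v/8,z)
def C(u,v,z):return ray("top",360+u/7,125+v/7,z)
print("rim FL FR BL BR",B(293,405,.042),B(592,357,.042),B(267,205,.042),B(560,150,.042))
print("lid z.127 L R",B(218,155,.127),B(553,103,.127))
print("tea",B(377,314,.026),"purple",B(104,450,.021))
print("chest top",C(107,45,.144),C(462,45,.144),C(473,347,.144),C(113,347,.144))
print("knob",C(275,498,.097))
for n,u,v,z in(("out",323,227,.02),("rose",316,160,.035),("bell",462,186,.04),("rosebase",316,167,0)):print(n,ray("top",u,v,z))
# wrist state
s=r.read_state();print(R.from_quat(s["eef_rot"]).as_matrix(),s["joint_positions"])
E
```

```text
rim FL FR BL BR [0.4492 0.2152 0.042 ] [0.4661 0.109  0.042 ] [0.5221 0.2265 0.042 ] [0.5421 0.1213 0.042 ]
lid z.127 L R [0.5212 0.2297 0.127 ] [0.5389 0.1168 0.127 ]
tea [0.485  0.1882 0.026 ] purple [0.4364 0.2861 0.021 ]
chest top [ 0.6648 -0.1598  0.144 ] [ 0.6645 -0.2992  0.144 ] [ 0.5427 -0.2974  0.144 ] [ 0.5431 -0.1586  0.144 ]
knob [ 0.4931 -0.2274  0.097 ]
out [ 0.4184 -0.017   0.02  ]
rose [0.6149 0.0024 0.035 ]
bell [ 0.534  -0.4218  0.04  ]
rosebase [0.603  0.0023 0.    ]
[[-0.9574  0.2887 -0.0003]
 [ 0.2887  0.9574 -0.0013]
 [-0.     -0.0013 -1.    ]] [-1.3006  0.3328 -0.0647  1.4609  0.0216  1.3499 -0.0886]
```

arm_command(moves=[0,0,0,-6.5,0,0,0,-6.5,0,0,0,-6.5,0,0,0,-6.2,-2.3,-3.1,0,0,-2.3,-3.1,0,0,-2.3,-3.1,0,0,-2.3,-3.1,0,0,-2.3,-3.1,0,0,-2.3,-3.1,0,0,-2.3,-3.1,0,0,-2.3,-3.1,0,0], fingers=0)

```text
time: 1.1
ee_pos: [0.4016, 0.3803, 0.2224]
eef_rot: [-0.078, 0.997, -0.0, -0.0]
ft_force: [0.5, 0.7, 0.2]
width: 0.0151
grip_force: 0.0
```

arm_command(moves=[-2.35,-3.23,0,0,-2.35,-3.23,0,0,-2.35,-3.23,0,0,-2.35,-3.23,0,0,-2.35,-3.23,0,0,-2.35,-3.23,0,0,-2.35,-3.23,0,0,0,0,0,0,0,0,0,0])

```text
time: 1.85
ee_pos: [0.5994, 0.1811, 0.2217]
eef_rot: [-0.075, 0.997, -0.001, -0.0]
ft_force: [-0.3, 0.6, -0.3]
width: 0.0005
grip_force: 0.0
```

```bash
python3 - <<'E'
from h import *; import cv2
s=r.read_state();print(s["ee_pos"],s["width"],s["ft_force"])
w=r.camera("wrist");t=r.camera("top")
cv2.imwrite("pics/w1.png",np.hstack([cv2.resize(w,(400,250)),cv2.resize(t[100:250,150:390],(400,250))])[:,:,::-1])
E
```

```text
[0.59936274 0.18108494 0.22172923] 0.0005292328116537695 [-0.26849959  0.56813469 -0.26067783]
```

View pics/w1.png

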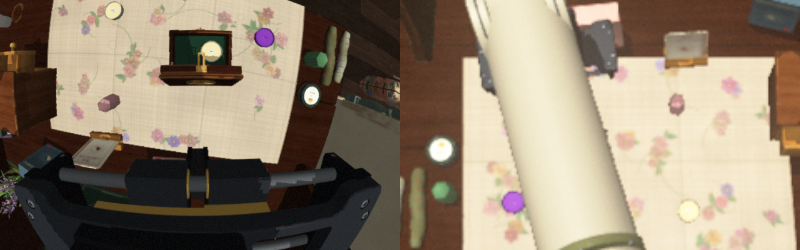

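The wrist view shows the box with its lid standing up and leaning forward, and the tealight inside. The space behind the lid is clear, so I'll descend there and push.

arm_command(moves=[0,0,3.9,0,0,0,3.9,0,0,0,3.9,0,0,0,0,0,1,0,0,0,1,0,0,0,1,0,0,0,0,0,0,0])

```text
time: 2.62
ee_pos: [0.5676, 0.1808, 0.1078]
eef_rot: [-0.079, 0.997, 0.001, 0.0]
ft_force: [0.2, -0.5, 0.3]
width: 0.0004
grip_force: 0.0
```

arm_command(moves=[0.5,0,0,0,0.5,0,0,0,0.5,0,0,0,0.5,0,0,0,0,0,0,0])

```text
time: 3.03
ee_pos: [0.5483, 0.1765, 0.1059]
eef_rot: [-0.078, 0.997, 0.0, 0.0]
ft_force: [-0.2, 0.5, 0.9]
width: 0.0006
grip_force: 0.0
```

arm_command(moves=[0.5,0,0,0,0.5,0,0,0,0.6,0,0.12,0,0.6,0,0.13,0,0.6,0,0.3,0,0.6,0,0.3,0,0.5,0,0.4,0,0.5,0,0.4,0,0,0,0,0])

```text
time: 3.78
ee_pos: [0.5036, 0.1692, 0.0878]
eef_rot: [-0.078, 0.997, -0.0, -0.001]
ft_force: [-0.6, 0.8, 1.4]
width: 0.0001
grip_force: 0.2
```

```bash
python3 - <<'E'
from h import *; import cv2
s=r.read_state();print(s["ee_pos"],s["ft_force"])
w=r.camera("wrist");t=r.camera("top")
cv2.imwrite("pics/w2.png",np.hstack([cv2.resize(w[0:250,120:520],(400,250)),cv2.resize(t[140:240,180:340],(400,250))])[:,:,::-1])
E
```

```text
[0.50357372 0.16921021 0.08783288] [-0.55848659  0.82579557  1.35668056]
```

View pics/w2.png

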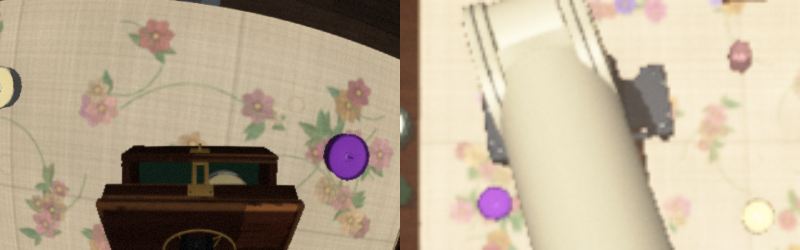

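The lid is coming over with its front edge still up, and the tealight is inside. I'll continue along the arc.

arm_command(moves=[0.4,0,0.5,0,0.4,0,0.5,0,0.3,0,0.57,0,0.3,0,0.57,0,0.2,0,0.4,0,0,0,0,0])

```text
time: 4.38
ee_pos: [0.4887, 0.1668, 0.0624]
eef_rot: [-0.078, 0.997, -0.0, -0.001]
ft_force: [1.2, 0.8, 0.3]
width: 0.0004
grip_force: 0.0
```

arm_command(moves=[0,0,0.2,0,0,0,0.2,0,0,0,0,0])

```text
time: 4.63
ee_pos: [0.4894, 0.167, 0.0617]
eef_rot: [-0.078, 0.997, 0.0, -0.001]
ft_force: [-13.1, -3.9, 29.2]
width: 0.0005
grip_force: 14.6
```

arm_command(moves=[0,0,-2,0,0,0,-4,0,0.86,-3.49,0,0,0.86,-3.49,0,0,0.86,-3.49,0,0,0.86,-3.49,0,0,0.86,-3.49,0,0,0.86,-3.49,0,0,0.86,-3.49,0,0,0.86,-3.49,0,0,0.86,-3.49,0,0,0,0,0,0])

```text
time: 5.63
ee_pos: [0.4604, -0.1626, 0.12]
eef_rot: [-0.074, 0.997, -0.001, 0.0]
ft_force: [-0.3, -0.4, -0.1]
width: 0.0005
grip_force: 0.0
```

```bash
python3 - <<'E'
from h import *; import cv2
s=r.read_state();print(s["ee_pos"],s["ft_force"])
w=r.camera("wrist");t=r.camera("top")
cv2.imwrite("pics/w3.png",np.hstack([cv2.resize(w[:,:],(400,250)),cv2.resize(t[165:235,205:317],(400,250))])[:,:,::-1])
E
```

```text
[ 0.46038547 -0.16256097  0.11997462] [-0.25626284 -0.44774961 -0.06473398]
```

View pics/w3.png

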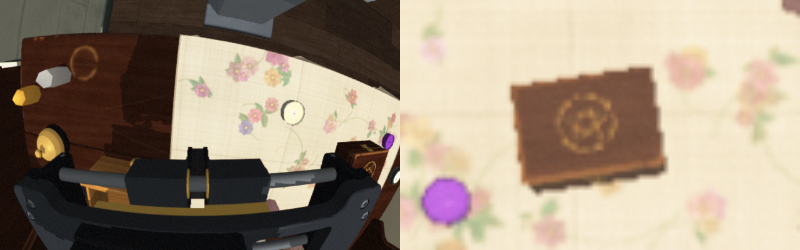

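The box lid is down flat in the top view. Next I'll line up in front of the knob.

arm_command(moves=[0,0,0,4.4,0,0,0,4.4,0.1,-3.2,0,0,0.1,-3.2,0,0,0,0,2.8,0,0,0,0,0,-1,0,0,0,-0.8,0,0,0,0,0,0,0])

```text
time: 6.48
ee_pos: [0.4809, -0.2177, 0.0926]
eef_rot: [-0.003, 1.0, -0.0, 0.001]
ft_force: [-0.5, 0.3, -0.4]
width: 0.0006
grip_force: 0.0
```

arm_command(moves=[0,-0.95,0,0,-0.7,0,0,0,-0.7,0,0,0,-0.7,0,0,0,-0.7,0,0,0,0,0,0,0])

```text
time: 6.98
ee_pos: [0.5076, -0.2281, 0.0916]
eef_rot: [-0.002, 1.0, -0.0, 0.0]
ft_force: [0.1, 0.4, -0.2]
width: 0.0004
grip_force: 0.0
```

arm_command(moves=[-0.4,0,0,0,-0.4,0,0,0,-0.3,0,0,0,0,0,0,0])

```text
time: 7.32
ee_pos: [0.5175, -0.2284, 0.0916]
eef_rot: [-0.001, 1.0, 0.0, 0.0]
ft_force: [0.0, 0.7, -0.2]
width: 0.0005
grip_force: 0.0
```

arm_command(moves=[-0.2,0,0,0,-0.2,0,0,0,0,0,0,0])

```text
time: 7.57
ee_pos: [0.5186, -0.2288, 0.0913]
eef_rot: [-0.001, 1.0, 0.001, -0.002]
ft_force: [-10.5, 1.8, 8.1]
width: 0.0005
grip_force: 5.4
```

arm_command(moves=[-0.2,0,0,0,-0.1,0,0,0,0,0,0,0])

```text
time: 7.82
ee_pos: [0.5214, -0.2292, 0.0913]
eef_rot: [-0.0, 1.0, 0.0, -0.002]
ft_force: [-11.2, 1.0, 7.9]
width: 0.0004
grip_force: 5.5
```

arm_command(moves=[2,0,0,0,3,0,0,0,3,0,0,0,0,0,-3,0,0,4,-3,0,0,4,-3,0,0,4,0,0,0,4,0,0,0,4,0,0,0,0,0,0])

```text
time: 8.65
ee_pos: [0.4435, -0.0346, 0.1719]
eef_rot: [-0.005, 1.0, 0.001, 0.0]
ft_force: [0.4, -0.3, -0.2]
width: 0.0003
grip_force: 0.0
```

```bash
python3 - <<'E'
from h import *; import cv2
s=r.read_state();print(s["ee_pos"],s["ft_force"],s["time"])
t=r.camera("top")
f=lambda c:cv2.resize(c,(400,286),interpolation=cv2.INTER_CUBIC)
cv2.imwrite("pics/t4.png",np.vstack([np.hstack([f(t[130:210,360:472]),f(t[165:235,212:310])]),cv2.resize(t[80:270,130:510],(600,300))[:, :].copy() if 0 else cv2.copyMakeBorder(cv2.resize(t[80:265,130:500],(600,300)),0,0,0,200,0)])[:,:,::-1])
E
```

```text
[ 0.44351974 -0.03460838  0.17191406] [ 0.36890251 -0.29239267 -0.19224364] 8.65
```

View pics/t4.png

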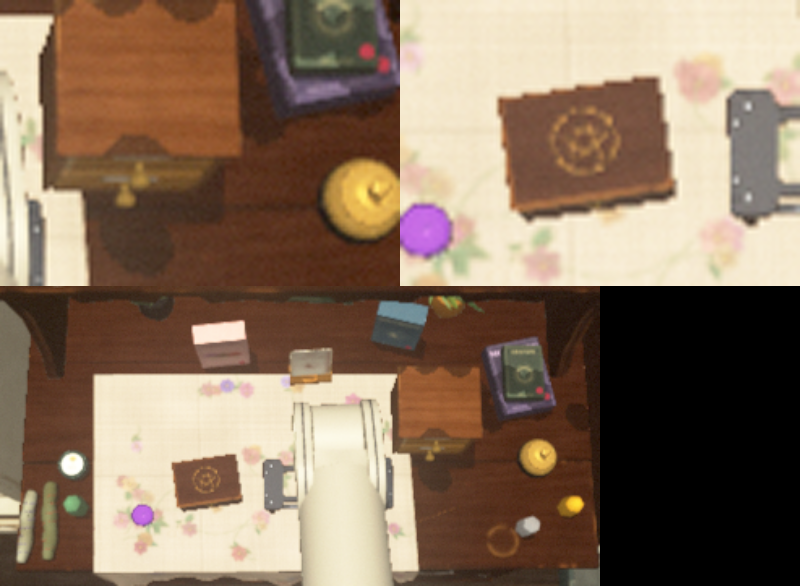

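The drawer front is now under the top board, with both knobs visible at about (399,179) and (395,184), and the lid looks flat. I'll check both numerically.

```bash
python3 - <<'E'
from h import *
P=lambda u,v,z:ray("top",360+u/3.571,130+v/3.575,z).round(4)
print("knobs",P(141,178,.097),P(125,200,.029),"chest front",P(57,153,.144),P(240,155,.144))
Q=lambda u,v,z:ray("top",212+u/4.082,165+v/4.086,z).round(4)
L=[Q(u-400,v,.062) for u,v in((512,207),(674,186),(659,78),(499,98))]
print(L,np.linalg.norm(L[0]-L[3]),np.linalg.norm(L[1]-L[2]),np.linalg.norm(L[0]-L[1]))
E
```

```text
knobs [ 0.5396 -0.2297  0.097 ] [ 0.5373 -0.2285  0.029 ] chest front [ 0.548  -0.1583  0.144 ] [ 0.546  -0.2966  0.144 ]
[array([0.4459, 0.2183, 0.062 ]), array([0.4601, 0.1071, 0.062 ]), array([0.5365, 0.1184, 0.062 ]), array([0.5226, 0.2294, 0.062 ])] 0.07749903225202229 0.07723114656665402 0.1121029883633795
```

```bash
python3 - <<'E'
from bench import r
print(r.close_job())
E
```

```text
the job is handed in; nothing more can be done
None
```

The upper drawer and the box lid are both pushed shut and the job is handed in at about 8.7 s of the 48 s. By my measurements the chest and box each moved about 4 mm, the bystanders looked undisturbed in the last top view, and the tealight went into the box under the closing lid; no verdict came back.

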